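Index the fixture carrier, unlatch its clamp bar and hold it up

TASK

Push the fixture carrier along its rail until it drops into the station detent, with its pointer facing the index post. Then pull the spring latch of the clamp bar all the way out sideways, lift the bar's coupler end off the ball stud to about 60 mm above its latched height, and finish the program still holding it up there with the gripper, the carrier still at the station. Leave the bin, jar, screwdriver and carton where they are.

Things in the scene. Friction and masses are not known exactly. Their poses are not given: they have to be found in the camera images.
- rail: Aluminium and steel slide rail fixed on the bench, 100 mm wide (its x), 600 mm long (its y), 48 mm high at its two dark end blocks (the last 14 mm of each end). Origin: centre of its underside on the bench. Its +y points along the rail from the start side to the station; its -x side faces the robot. Its yaw varies.
- station (a point): Inner tip of the dark steel index post that stands beside the rail on the robot's side and marks the station: 51 mm above the bench, at rail x -85 mm, y +90 mm. The post is 14 x 16 mm and 56 mm high, its centre at rail x -91 mm.
- carrier (a joint): Carrier's position along the rail, m, growing to rail +y; 0.245 is the end. At 0.220 a spring plunger drops between two rollers under it (station detent) and its pointer faces the index post. It (0.8 kg) slides with 2 N friction and stays where left; entering or leaving the detent takes 4 to 6 N more, from 20 mm either side; the detent draws it in only over the last few mm.
- push_plate (a point): Upright aluminium push plate at the carrier's trailing (rail -y) end: middle of its outer face, which looks to rail -y, 95 mm above the bench. 90 mm wide along rail x, 8 mm thick, top edge 110 mm above the bench; free space behind it above the 48 mm high rail end. The carrier's base plate is 130 mm (rail x) by 260 mm (rail y), its top 58 mm above the bench.
- pointer (a point): Tip of the small dark pointer on the middle of the carrier's robot-side edge, 51 mm above the bench; it is opposite station (12 mm gap across the rail) when the carrier is in the detent.
- ball (a point): Centre of the 26 mm steel ball stud on the carrier, near its trailing end (85 mm behind the carrier's middle, 45 mm ahead of the outer face of the push plate), 100 mm above the bench.
- clamp_bar: Steel bar 30 mm wide along the carrier. Origin on its hinge axis, which runs along rail x near the leading end, 112 mm above the bench; it runs 190 mm to its -y, to the dark coupler housing (52 x 54 mm, 87 to 128 mm above the bench) over the ball. The coupler end swings up to 1.1 rad; the hinge is free, the bar (0.40 kg, latch 0.10 kg) falls if let go. Lifting takes 2 to 5 N.
- coupler (a point): Centre of the coupler's socket, on the ball's centre when latched (190 mm from the hinge axis along the bar and 12 mm below it).
- latch (a joint): How far the latch is out, m: 0 latched, 0.022 fully out. It slides in the coupler along rail -x (level, to the robot's side), sprung: 4 N at 0 to 9.5 N fully out; springs back if let go. The ball holds the coupler down until it is out by about 0.016; keep it pulled until the coupler is off the ball (25 mm up). The latch rides up with the bar.
- knob_neck (a point): Middle of the latch knob's free neck: round steel, 12 mm diameter, along rail x, 40 mm free between coupler and black head (32 mm diameter, 10 mm thick) at its -x end; 100 mm above the bench, 42 mm above the carrier's plate. 19 mm from the head's inner face; moves with the latch. Fingers on its rail y sides can straddle it from above; the head stops them slipping off, and it turns between them.
- parts_bin: Bystander: loose grey open bin, 80 x 120 x 50 mm high, on the far side of the rail. Origin under its centre.
- jar: Bystander: loose closed jar, 60 mm in diameter, 85 mm high, on the far side of the rail. Origin under its centre.
- screwdriver: Bystander: loose black-handled screwdriver, 200 mm long, lying between the robot and the rail. Origin under its middle, x along it.
- carton: Bystander: loose cardboard carton 70 x 100 x 45 mm high, between the robot and the rail. Origin under its centre.

How it is judged:
By the outcome, as a careful person would: the job done as asked, in the order asked, and still so for the second after the job is handed in, while the arm keeps its last pose, push and grip.
It also fails if it takes over 54 s, if anything falls off the work surface, if the arm or the gripper's body presses on something with over 40 N, if the wrist force passes 120 N, or if a joint passes its speed limit or range.

ROBOT

A 6-joint arm with a two-finger parallel gripper is mounted at the origin on the work surface. World frame = base frame: x ahead of the robot, y to its left, z up, the work surface at z = 0. Lengths are in mm, angles in rad, forces in N, time in s.
With the tool pointing down it reaches from about 250 to 775 mm from the base axis. Payload 4 kg.
Tool frame: the origin (TCP) lies midway between the tips of the shut fingers; the grasp point (between the pads) lies 19 mm behind it (tcp_to_grasp is the distance from the TCP to the grasp point, in mm); z points along the fingers, y is the direction in which the jaws open and shut (so a half turn about z gives the same grasp; the last joint's range is limited). The gripper opens to 85 mm and grips with 20 to 120 N. Pads are 22 mm wide; open, the fingers measure 114 mm over their backs; the gripper's body (76 mm by 85 mm) begins 54 mm behind the grasp point. The pads swing forward as they close: fully open they stand 13 mm farther back than shut.
Start: joints at [1.01, 0.087, 1.371, -0, 1.684, -0.103], TCP at [243.099, 493.38, 201.241] pointing down, gripper open.
Joint ranges: [-3.1, 3.1], [-0.76, 2.03], [0.27, 2.55], [-1.08, 4.22], [0.17, 2.65], [-2.57, 2.57]. Speed limits (rad/s): [2.79, 2.79, 3.14, 3.14, 3.14, 3.14].

INTERFACE

Orientations are given as a rotation vector (axis times angle).
In Python, from station import sense, read_camera, hand_in, tcp_to_grasp gives the robot as it stands.
- The arm moves only by the tool drive_tool, never from a script. Its arguments are lists of equal length, an entry for each row: "xyz": the shift along the tool's x, y, z in cm, a list of three; "turn": the turn, a rotation vector about the tool's x, y, z in degrees, a list of three. In form: {"xyz": [[dx, dy, dz], ...], "turn": [[ax, ay, az], ...]}. A call has exactly 10 rows; each row shifts and turns the commanded pose from where the row before left it, along the tool's axes as they then stand; what a row does not reach is not made up. A row lasts 1/12 s, in which the tool goes at most 41.7 mm and 7.16 degrees, less where a joint would pass 70% of its speed; a pose out of reach is approached as far as the arm can. A call is refused whole if a number of a shift passes 4.17 or a number of a turn 7.16, either way. A call with a gripper value outside its range is refused whole. "fingers" is the closure in counts, from 0 (fully open) to 255 (shut), set as the call begins (left out, the last holds). The fingers move at their own pace and stop on an object; "squeeze" is the grip in N (left out, the last holds). Time passes only in rows, so rows that do not move let the fingers close, or fill a call up. It gives the time, the measured TCP pose, the force and the opening at its end, in the units of the state.
- sense(): the state, without advancing time (a new reading comes with each control period).
- read_camera(name): name is "side" or "top"; returns a dict with "img" (384x512x3 uint8, blue, green, red), "fovy" (degrees; the focal length in pixels is half the picture's height over the tangent of half this angle, whatever the lens; pixels are square), "cx", "cy" (the principal point, pixels), "k1" (the pictures are not rectified: a ray, as slopes to the right and down, at radius r is drawn at 1 + k1 r^2 times it, then the intrinsics apply), "view" (4x4, takes a point from world to camera coordinates). Camera axes: x right, y down, z forward; pixel columns grow to the right and rows downward; lengths in mm; the calibration is good to about 2 mm. A picture is of the moment at which its call begins. There is no depth.
- hand_in(): hands the job in, once; it reports no verdict.
The state is a dict: "time": time; "q": joint angles; "joint_vel": joint speeds; "effort": joint torques, N m; "ee_pos": TCP position; "orientation": TCP orientation; "contact_force": force on the tool from outside, world axes, zero at the start; "torque": the same for the moment, N m; "opening": finger opening in mm.
Only numpy, scipy, OpenCV 4.12 (cv2) and the standard library are available. Lean on these libraries where they do the work, as an engineer would, in place of code of your own. Each camera call takes 0.05 s, during which the arm holds its last target.

## Working session

There is one attempt and no reset: what is moved stays moved. The work goes in short steps, Python scripts to look and compute and a tool call to move; the robot and the scene stay as the last step left them, time stands still between calls to the robot, and variables do not carry over. Pictures are saved under pics/ and viewed, and the job is handed in when it is done.

Besides the shell and the picture viewer there is one more tool, called after ">>>" by a JSON object that holds its "api" and its "payload", one argument or row to a line. drive_tool: Moves the arm, as the interface text tells. Its arguments: {"type":"object","properties":{"xyz":{"type":"array"},"turn":{"type":"array"},"fingers":{"type":"number"},"squeeze":{"type":"number"}},"required":["xyz","turn"]}

```bash
mkdir -p pics; ls
cat > h.py <<'E'
import numpy as np, cv2
from scipy.spatial.transform import Rotation as R
from station import sense, read_camera, hand_in, tcp_to_grasp
def cam(name,fn=None):
    c=read_camera(name)
    if fn: cv2.imwrite('pics/'+fn,c['img'])
    f=c['img'].shape[0]/2/np.tan(np.radians(c['fovy'])/2)
    c['K']=np.array([[f,0,c['cx']],[0,f,c['cy']],[0,0,1.]]); c['view']=np.array(c['view'])
    c['D']=np.array([c['k1'],0,0,0.]); return c
def ray(c,uv):
    p=cv2.undistortPoints(np.array([[uv]],float),c['K'],c['D'])[0,0]
    Rm=c['view'][:3,:3]; o=-Rm.T@c['view'][:3,3]; d=Rm.T@np.array([p[0],p[1],1]); return o,d
def plane(c,uv,z):
    o,d=ray(c,uv); return o+d*(z-o[2])/d[2]
def proj(c,P):
    P=np.atleast_2d(np.array(P,float)); return cv2.projectPoints(P,cv2.Rodrigues(c['view'][:3,:3])[0],c['view'][:3,3],c['K'],c['D'])[0][:,0]
def tri(c1,u1,c2,u2):
    o1,d1=ray(c1,u1);o2,d2=ray(c2,u2); s=np.linalg.lstsq(np.c_[d1,-d2],o2-o1,rcond=None)[0]
    a=o1+d1*s[0];b=o2+d2*s[1]; return (a+b)/2,np.linalg.norm(a-b)
E
python3 - <<'E'
from h import *
for n in('side','top'):
    c=cam(n,n+'0.png'); print(n,c['fovy'],c['cx'],c['cy'],c['k1'],np.round(c['view'],3).tolist())
s=sense(); print(s, tcp_to_grasp)
print(R.from_rotvec(s['orientation']).as_matrix().round(3))
E
```

```text
pics
side 52.79423129037909 255.88272975897948 193.4901392562874 -0.08275868355082873 [[0.817, -0.577, -0.002, -445.22], [-0.288, -0.405, -0.868, 240.006], [0.499, 0.71, -0.497, 909.308], [0.0, 0.0, 0.0, 1.0]]
top 50.31141199632529 264.6801199340696 195.01392886622102 -0.01127975325449377 [[0.005, -1.0, 0.003, 11.415], [-0.988, -0.005, -0.154, 568.794], [0.154, -0.002, -0.988, 1164.475], [0.0, 0.0, 0.0, 1.0]]
{'time': 0.1, 'q': array([ 1.00986331e+00,  8.79043887e-02,  1.37216424e+00,  2.71191402e-05,
        1.68358982e+00, -1.03087225e-01]), 'joint_vel': array([-6.79853059e-04, -1.80554676e-03, -1.74593572e-03, -7.13896651e-05,
        1.28764075e-03, -1.42636155e-03]), 'effort': array([ 2.38360131e-03, -3.53013968e+01, -3.14218140e+01, -1.31772877e-04,
        7.88379810e-03,  1.04556517e-05]), 'ee_pos': array([242.81804363, 492.91270296, 200.11250169]), 'orientation': array([-7.12753844e-01, -3.05895191e+00,  3.05324258e-03]), 'contact_force': array([ 1.13211092, -0.51866507,  0.05755941]), 'torque': array([-0.05122772,  0.0101436 , -0.00301675]), 'opening': 85.592052533528} 18.700000000000003
[[-0.897  0.442 -0.001]
 [ 0.442  0.897 -0.002]
 [ 0.    -0.002 -1.   ]]
```

View pics/side0.png

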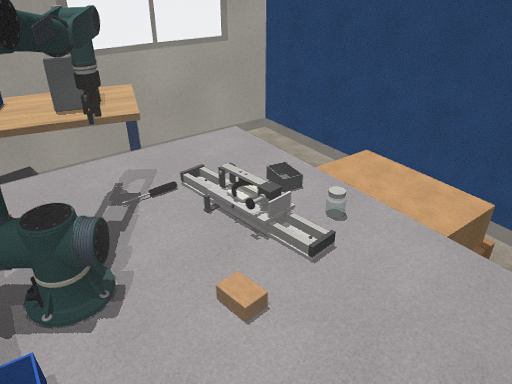

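View pics/top0.png

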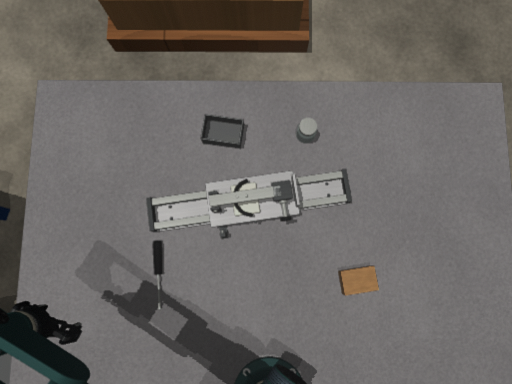

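Run:
```python
import cv2
a=cv2.imread('pics/top0.png')[155:250,140:360]; cv2.imwrite('pics/t0z.png',cv2.resize(a,None,fx=3.6,fy=3.6,interpolation=cv2.INTER_CUBIC))
a=cv2.imread('pics/side0.png')[155:265,170:345]; cv2.imwrite('pics/s0z.png',cv2.resize(a,None,fx=4.5,fy=4.5,interpolation=cv2.INTER_CUBIC))
```

```text
(no output)
```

View pics/t0z.png

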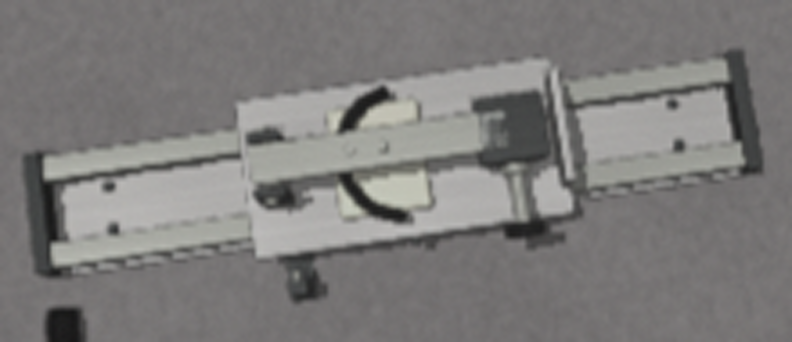

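View pics/s0z.png

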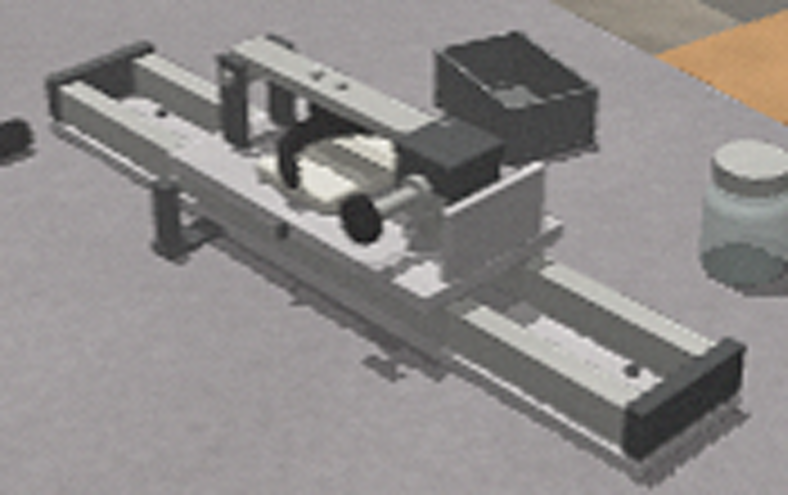

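Run:
```python
from h import *
t=cam('top');s=cam('side')
T=lambda u,v:(u/3.6+140-.36,v/3.6+155-.36)
S=lambda u,v:(u/4.5+170-.39,v/4.5+155-.39)
L=[T(25,154),T(37,274),T(744,50),T(761,170)]
P=[plane(t,p,48)[:2] for p in L]
for p in P: print(p.round(1))
P=np.array(P)
c=P.mean(0); d=(P[0]+P[1]-P[2]-P[3])/2; yaw=np.arctan2(d[1],d[0])-np.pi/2
print('top',c,np.linalg.norm(d),np.degrees(yaw), np.linalg.norm(P[0]-P[1]))
# side: corners z48: far-left end (50,80),(150,43); near end (627,408),(743,345)
Q=np.array([plane(s,S(*p),48)[:2] for p in[(150,43),(50,80),(743,343),(626,408)]])
print('side',Q.round(1).tolist(),Q.mean(0))
ex=np.array([np.cos(yaw),np.sin(yaw)]);ey=np.array([-ex[1],ex[0]])
rail=lambda p:((p[:2]-c)@ex,(p[:2]-c)@ey)
for n,p,z in[('plate top outer corner',T(557,70),110),('plate outer bot',T(580,212),110),('knobhead',T(527,228),100),('post',T(300,262),56),('ptr',T(431,243),51),('coup rt',T(545,95),128),('couprb',T(552,160),128)]:
    print(n,np.round(rail(plane(t,p,z)),1))
for n,p,z in[('plate',S(543,163),110),('plate2',S(443,213),110),('post',S(163,185),56),('ptr',S(282,230),51)]:
    print('side',n,np.round(rail(plane(s,p,z)),1))
print(tri(t,T(523,200),s,S(400,197)))
```

```text
[559.2 361.8]
[461.3 347.3]
[ 649.2 -228.6]
[ 549.  -239.9]
top [554.67860009  60.15483149] 595.5574472887516 8.586773409128655 98.98230875010015
side [[559.6, 358.1], [463.3, 344.4], [650.0, -224.4], [548.9, -231.1]] [555.44445077  61.73043846]
plate top outer corner [  43.9 -137.2]
plate outer bot [ -69.  -137.4]
knobhead [-74.4 -95.7]
post [-71.2  85.8]
ptr [-70.8 -20.5]
coup rt [  22.3 -123.1]
couprb [ -28.3 -120.6]
side plate [  46.4 -134.3]
side plate2 [ -44.1 -133.4]
side post [-92.3  90. ]
side ptr [-66.6  -5.9]
(array([519.17059562, -43.9022949 , 108.26054074]), np.float64(6.729450164987698))
```

>>> {"api": "drive_tool", "payload": {
  "xyz": [
    [0,0,0],
    [0,0,0],
    [0,0,0],
    [0,0,0],
    [0,0,0],
    [-1.3,-3.5,0],
    [-1.3,-3.5,0],
    [-1.3,-3.5,0],
    [-1.3,-3.5,0],
    [-1.3,-3.5,0]
  ],
  "turn": [
    [0,0,-6.96],
    [0,0,-6.96],
    [0,0,-6.96],
    [0,0,-6.96],
    [0,0,-6.96],
    [0,0,0],
    [0,0,0],
    [0,0,0],
    [0,0,0],
    [0,0,0]
  ],
  "fingers": 255,
  "squeeze": 60
}}

```text
time: 1.03
ee_pos: [333.7, 328.5, 201.0]
orientation: [0.236, -3.133, 0.0]
contact_force: [0.6, 1.7, 0.6]
opening: 0.1
```

>>> {"api": "drive_tool", "payload": {
  "xyz": [
    [-1.3,-3.5,0],
    [-1.3,-3.5,0],
    [-1.3,-3.5,0],
    [-1.3,-3.5,0],
    [-1.3,-3.5,0],
    [-1.3,-3.5,0],
    [-1.3,-3.5,0],
    [-1.3,-3.5,0],
    [-1.3,-3.5,0],
    [-1.3,-3.5,0]
  ],
  "turn": [
    [0,0,0],
    [0,0,0],
    [0,0,0],
    [0,0,0],
    [0,0,0],
    [0,0,0],
    [0,0,0],
    [0,0,0],
    [0,0,0],
    [0,0,0]
  ]
}}

```text
time: 1.87
ee_pos: [514.6, 1.5, 201.1]
orientation: [-0.234, 3.133, 0.0]
contact_force: [0.5, 0.3, -0.8]
opening: 0.1
```

```bash
cat >> h.py <<'E'
C=np.array([555,61.]);yaw=np.radians(8.6);ex=np.array([np.cos(yaw),np.sin(yaw)]);ey=np.array([-ex[1],ex[0]])
def rail(p): p=np.asarray(p); return np.round([(p[:2]-C)@ex,(p[:2]-C)@ey,p[2]],1)
def world(x,y,z): return np.r_[C+ex*x+ey*y,z]
def st():
    s=sense(); Rm=R.from_rotvec(s['orientation']).as_matrix(); F=s['contact_force']
    print('t',s['time'],'tcp rail',rail(s['ee_pos']),'F rail',np.round([F[:2]@ex,F[:2]@ey,F[2]],1),'open',round(s['opening'],1),'q',s['q'].round(2))
    a=np.degrees(np.arctan2(Rm[1,1],Rm[0,1])); print('tool y ang',a-98.6,'tilt z',Rm[:,2].round(3))
E
python3 -c "from h import *;st()"
```

```text
t 1.8667 tcp rail [-48.9 -52.8 201.1] F rail [ 0.6  0.2 -0.8] open 0.1 q [-0.11  0.01  1.45  0.    1.68 -1.83]
tool y ang -0.045819233220484534 tilt z [ 0.  0. -1.]
```

>>> {"api": "drive_tool", "payload": {
  "xyz": [
    [-1.2,-3.1,0],
    [-1.2,-3.1,0],
    [-1.2,-3.1,0],
    [-1.2,-3.1,0],
    [0,0,3],
    [0,0,3],
    [0,0,3],
    [0,0,3],
    [0,0,0],
    [0,0,0]
  ],
  "turn": [
    [0,0,0],
    [0,0,0],
    [0,0,0],
    [0,0,0],
    [0,0,0],
    [0,0,0],
    [0,0,0],
    [0,0,0],
    [0,0,0],
    [0,0,0]
  ]
}}

```text
time: 2.7
ee_pos: [578.4, -111.7, 79.0]
orientation: [0.234, -3.128, -0.003]
contact_force: [-0.9, 0.4, -0.2]
opening: -0.3
```

Run:
```python
from h import *
st()
for n,b,f in(('top',(140,355,155,250),3.6),('side',(170,345,130,265),4.4)):
    c=cam(n); a=c['img'][b[2]:b[3],b[0]:b[1]]; cv2.imwrite(f'pics/{n}1.png',cv2.resize(a,None,fx=f,fy=f,interpolation=cv2.INTER_CUBIC))
```

```text
t 2.7 tcp rail [  -2.7 -174.2   79. ] F rail [-0.8  0.5 -0.2] open -0.3 q [-0.29  0.23  1.45  0.    1.46 -2.01]
tool y ang -0.03515396065139953 tilt z [-0.005  0.002 -1.   ]
```

View pics/side1.png

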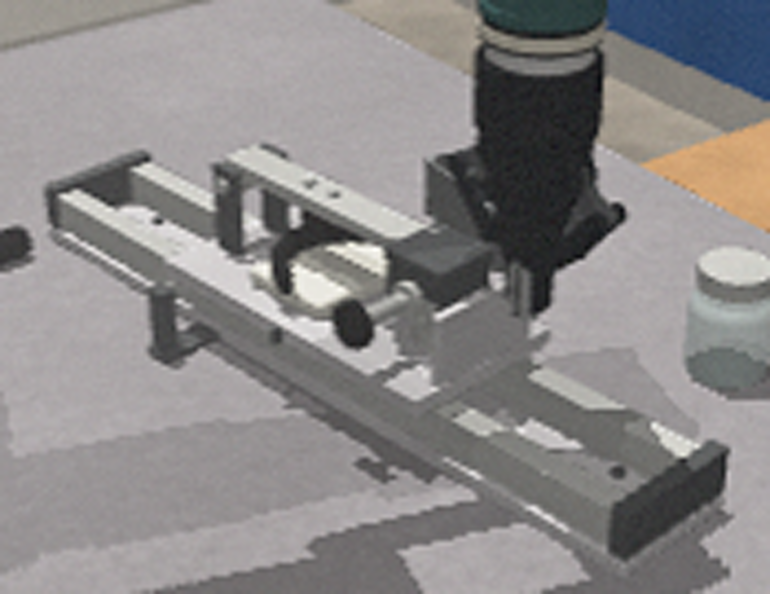

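View pics/top1.png

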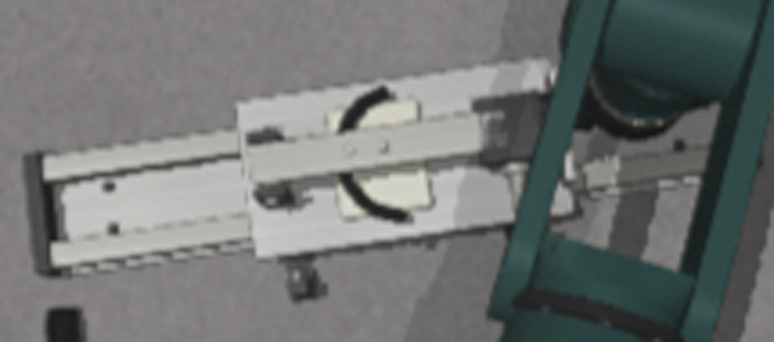

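>>> {"api": "drive_tool", "payload": {
  "xyz": [
    [-0.15,0,-0.5],
    [-0.15,0,-0.5],
    [0,0.5,0],
    [0,0.5,0],
    [0,0.5,0],
    [0,0.5,0],
    [0,0.5,0],
    [0,0.5,0],
    [0,0.5,0],
    [0,0,0]
  ],
  "turn": [
    [0,0,0],
    [0,0,0],
    [0,0,0],
    [0,0,0],
    [0,0,0],
    [0,0,0],
    [0,0,0],
    [0,0,0],
    [0,0,0],
    [0,0,0]
  ]
}}

```text
time: 3.63
ee_pos: [577.6, -75.9, 91.0]
orientation: [0.237, -3.132, -0.001]
contact_force: [-0.2, 0.1, -0.1]
opening: -0.1
```

Run:
```python
from h import *
st()
for n,b,f in(('top',(140,355,155,250),3.6),('side',(170,345,130,265),4.4)):
    c=cam(n); a=c['img'][b[2]:b[3],b[0]:b[1]]; cv2.imwrite(f'pics/{n}2.png',cv2.resize(a,None,fx=f,fy=f,interpolation=cv2.INTER_CUBIC))
```

```text
t 3.6333 tcp rail [   1.9 -138.7   91. ] F rail [-0.2  0.1 -0.1] open -0.1 q [-0.23  0.21  1.46  0.    1.48 -1.95]
tool y ang 0.03739943283262903 tilt z [-0.     0.001 -1.   ]
```

View pics/side2.png

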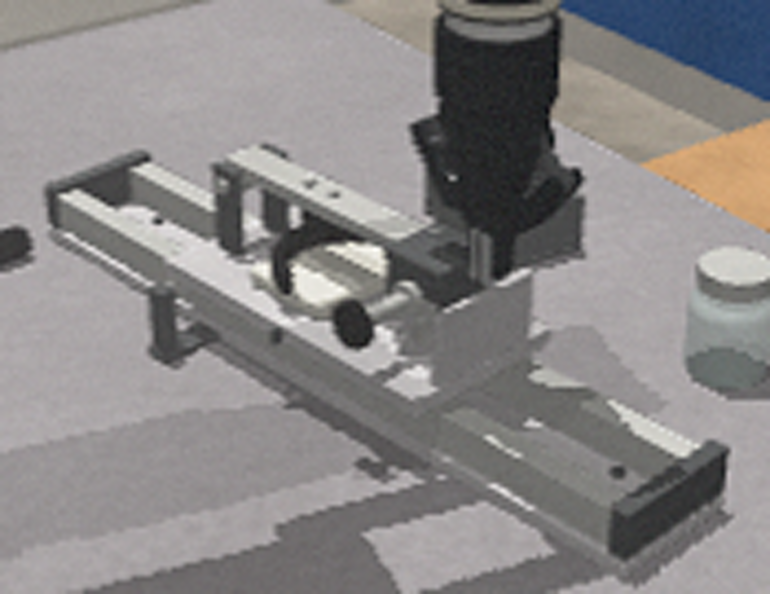

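Run:
```python
from h import *
s=cam('side');st(); p=sense()['ee_pos']
Z=lambda q:((q-np.array([170,130]))*4.4).round()
print('tcp',Z(proj(s,p)))
for y in(-135,-130,-180): print(y,Z(proj(s,[world(-45,y,110),world(45,y,110),world(45,y,58),world(-45,y,58)])).tolist())
print('campos',-s['view'][:3,:3].T@s['view'][:3,3])
print('railcorners',Z(proj(s,[world(x,y,48) for x in(-50,50) for y in(-300,300)])).tolist())
```

```text
t 3.7833 tcp rail [   2.  -140.    91.2] F rail [0.1 0.4 0.3] open -0.1 q [-0.23  0.21  1.46 -0.    1.48 -1.95]
tool y ang -0.020762605261140266 tilt z [ 0. -0. -1.]
tcp [[488. 319.]]
-135 [[432.0, 317.0], [528.0, 268.0], [525.0, 335.0], [431.0, 387.0]]
-130 [[426.0, 314.0], [522.0, 265.0], [519.0, 333.0], [425.0, 384.0]]
-180 [[485.0, 345.0], [581.0, 293.0], [576.0, 361.0], [482.0, 415.0]]
campos [ -21.26978826 -804.98177794  658.95076977]
railcorners [[626.0, 517.0], [41.0, 185.0], [728.0, 447.0], [141.0, 147.0]]
```

Run:
```python
from h import *
c=cam('side');a=c['img'][170:225,220:320]; cv2.imwrite('pics/side2b.png',cv2.resize(a,None,fx=8,fy=8,interpolation=cv2.INTER_NEAREST))
```

```text
(no output)
```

View pics/side2b.png

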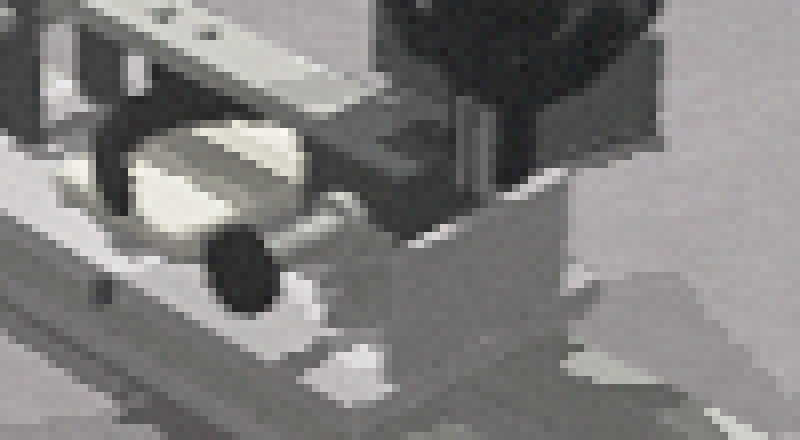

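Run:
```python
from h import *
s=cam('side')
Z=lambda q:((q-np.array([170,130]))*4.4).round()
for z in (79,90,98,110,130): print(z,'side1',Z(proj(s,world(-2.7,-174.2,z))),'side2',Z(proj(s,world(2,-140,z))),'b',((proj(s,world(2,-140,z))-[220,170])*8).round())
a=cv2.imread('pics/side1.png')[200:400,400:660]
cv2.imwrite('pics/side1z.png',cv2.resize(a,None,fx=3,fy=3))
```

```text
79 side1 [[522. 358.]] side2 [[488. 335.]] b [[487. 289.]]
90 side1 [[523. 343.]] side2 [[488. 321.]] b [[488. 263.]]
98 side1 [[523. 333.]] side2 [[489. 310.]] b [[488. 243.]]
110 side1 [[524. 316.]] side2 [[489. 294.]] b [[489. 214.]]
130 side1 [[525. 289.]] side2 [[490. 267.]] b [[491. 165.]]
```

View pics/side1z.png

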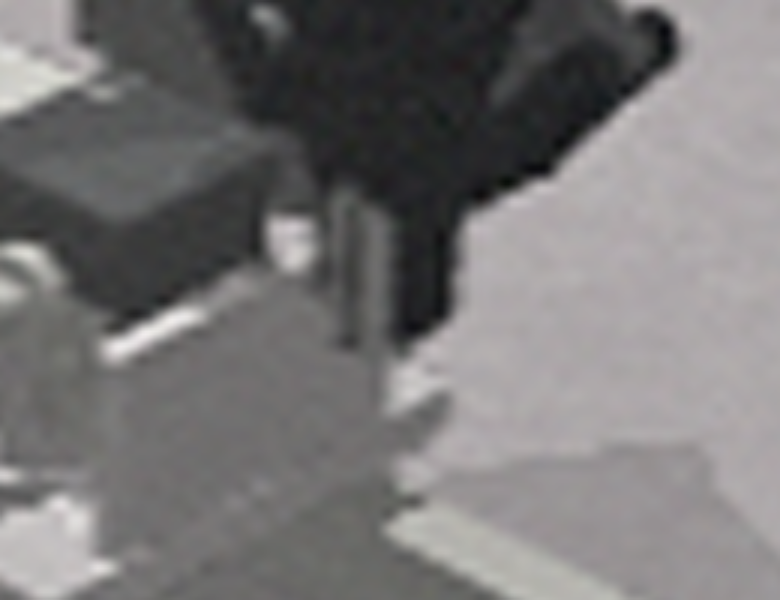

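Run:
```python
from h import *
s=cam('side'); t=cam('top')
p=np.array([242.8,492.9,200.1])
for dz in(0,15,30,50,100): print(dz,proj(s,p+[0,0,dz]).round(1),proj(t,p+[0,0,dz]).round(1))
a=cv2.imread('pics/side0.png')[60:140,50:150]
cv2.imwrite('pics/side0g.png',cv2.resize(a,None,fx=6,fy=6))
a=cv2.imread('pics/top0.png')[270:384,0:120]
cv2.imwrite('pics/top0g.png',cv2.resize(a,None,fx=5,fy=5))
```

```text
0 [[ 98.  133.2]] [[ 69.8 315. ]]
15 [[ 97.1 129. ]] [[ 67.  315.9]]
30 [[ 96.3 124.7]] [[ 64.  316.7]]
50 [[ 95.1 119. ]] [[ 59.9 317.9]]
100 [[ 92.2 104.2]] [[ 48.8 321.1]]
```

View pics/side0g.png

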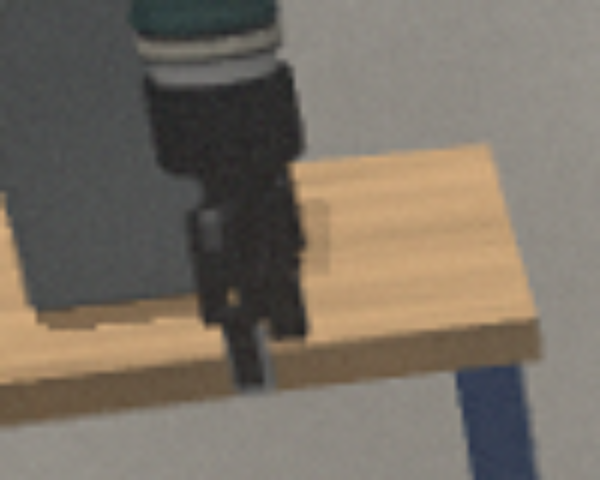

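View pics/top0g.png

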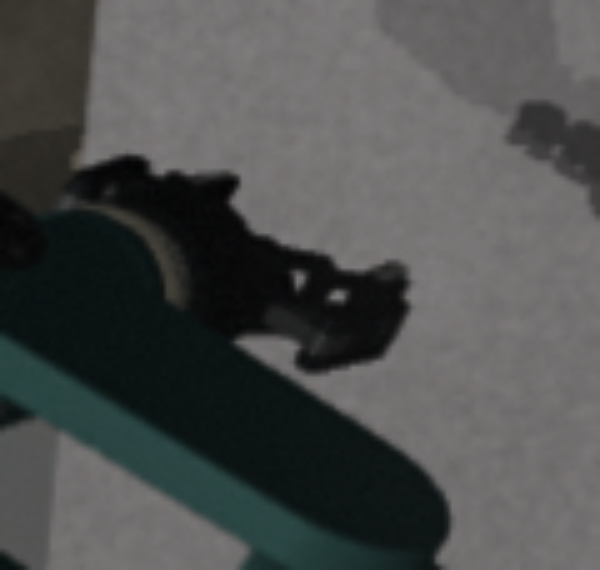

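>>> {"api": "drive_tool", "payload": {
  "xyz": [
    [0,-2,0],
    [0,-2,0],
    [0,0,2],
    [0,0,1.8],
    [0,0.4,0],
    [0,0.4,0],
    [0,0.4,0],
    [0,0.4,0],
    [0,0.4,0],
    [0,0,0]
  ],
  "turn": [
    [0,0,0],
    [0,0,0],
    [0,0,0],
    [0,0,0],
    [0,0,0],
    [0,0,0],
    [0,0,0],
    [0,0,0],
    [0,0,0],
    [0,0,0]
  ]
}}

```text
time: 4.82
ee_pos: [581.4, -95.8, 54.5]
orientation: [-0.237, 3.131, -0.0]
contact_force: [0.3, -1.3, 0.2]
opening: 0.0
```

Run:
```python
from h import *
st()
c=cam('side');a=c['img'][160:225,220:320]; cv2.imwrite('pics/side3.png',cv2.resize(a,None,fx=8,fy=8,interpolation=cv2.INTER_CUBIC))
```

```text
t 4.8167 tcp rail [   2.7 -159.    54.5] F rail [ 0.1 -1.3  0.2] open 0.0 q [-0.26  0.24  1.49  0.    1.41 -1.98]
tool y ang 0.04830315382015726 tilt z [ 0.002 -0.    -1.   ]
```

View pics/side3.png

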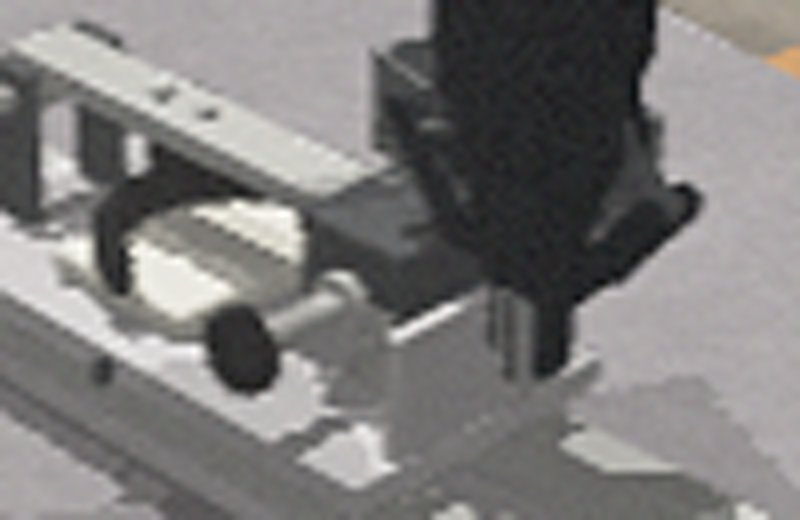

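Run:
```python
from h import *
c=cam('side')
for z in(54,70,80,85,90,95): print(z,((proj(c,world(2.7,-159,z))-[220,160])*8).round())
```

```text
54 [[525. 448.]]
70 [[526. 410.]]
80 [[527. 386.]]
85 [[528. 374.]]
90 [[528. 362.]]
95 [[529. 350.]]
```

>>> {"api": "drive_tool", "payload": {
  "xyz": [
    [0,0.4,0],
    [0,0.4,0],
    [0,0.4,0],
    [0,0.4,0],
    [0,0.4,0],
    [0,0.4,0],
    [0,0.4,0],
    [0,0.4,0],
    [0,0.4,0],
    [0,0.4,0]
  ],
  "turn": [
    [0,0,0],
    [0,0,0],
    [0,0,0],
    [0,0,0],
    [0,0,0],
    [0,0,0],
    [0,0,0],
    [0,0,0],
    [0,0,0],
    [0,0,0]
  ]
}}

```text
time: 5.75
ee_pos: [574.9, -56.9, 53.4]
orientation: [-0.235, 3.133, -0.0]
contact_force: [-0.6, -2.7, 1.1]
opening: -0.2
```

Run:
```python
from h import *
st()
c=cam('side');a=c['img'][160:225,220:320]; cv2.imwrite('pics/side4.png',cv2.resize(a,None,fx=8,fy=8,interpolation=cv2.INTER_CUBIC))
```

```text
t 5.75 tcp rail [   2.  -119.6   53.4] F rail [-1.  -2.6  1.1] open -0.2 q [-0.2   0.22  1.52 -0.    1.4  -1.92]
tool y ang -0.024701339462183114 tilt z [ 0. -0. -1.]
```

View pics/side4.png

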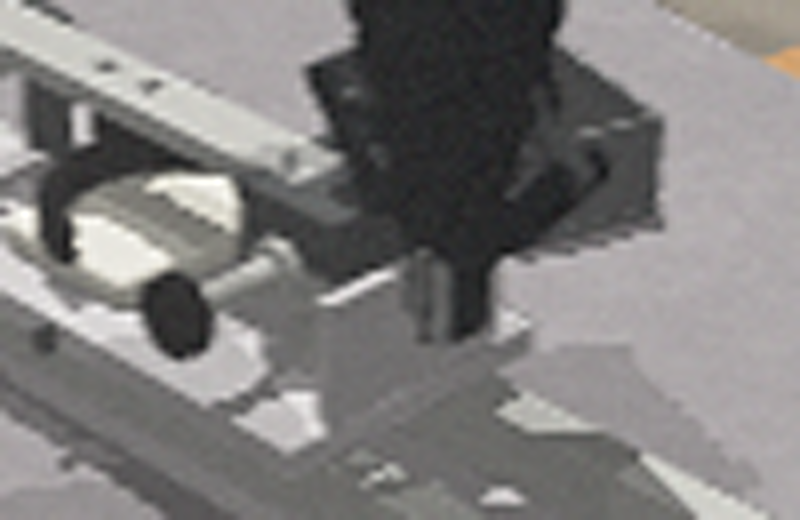

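Run:
```python
from h import *
c=cam('side')
for fn,uv in(('3',(388,342)),('4',(318,302))): print(fn,rail(plane(c,(uv[0]/8+220-.44,uv[1]/8+160-.44),110)))
for fn,uv in(('3',(104,368)),('4',(43,336))): print('ptr',fn,rail(plane(c,(uv[0]/8+220-.44,uv[1]/8+160-.44),51)))
for fn,uv in(('3',(245,348)),('4',(180,315))): print('knob',fn,rail(plane(c,(uv[0]/8+220-.44,uv[1]/8+160-.44),100)))
```

```text
3 [ -46.  -135.6  110. ]
4 [-44.3 -99.4 110. ]
ptr 3 [-65.8  -6.6  51. ]
ptr 4 [-67.3  27.3  51. ]
knob 3 [-72.8 -92.2 100. ]
knob 4 [-74.  -59.7 100. ]
```

>>> {"api": "drive_tool", "payload": {
  "xyz": [
    [0,0.5,0],
    [0,0.5,0],
    [0,0.5,0],
    [0,0.5,0],
    [0,0.5,0],
    [0,0.5,0],
    [0,0.5,0],
    [0,0.5,0],
    [0,0,0],
    [0,0,0]
  ],
  "turn": [
    [0,0,0],
    [0,0,0],
    [0,0,0],
    [0,0,0],
    [0,0,0],
    [0,0,0],
    [0,0,0],
    [0,0,0],
    [0,0,0],
    [0,0,0]
  ]
}}

```text
time: 6.68
ee_pos: [568.9, -16.7, 53.3]
orientation: [-0.236, 3.133, 0.002]
contact_force: [0.0, 0.4, -0.4]
opening: 0.2
```

Run:
```python
from h import *
st()
c=cam('side');a=c['img'][150:225,190:290]; cv2.imwrite('pics/side5.png',cv2.resize(a,None,fx=8,fy=8,interpolation=cv2.INTER_CUBIC))
```

```text
t 6.6833 tcp rail [  2.1 -78.9  53.3] F rail [ 0.1  0.4 -0.4] open 0.2 q [-0.13  0.2   1.54  0.    1.4  -1.85]
tool y ang 0.01587637189589941 tilt z [ 0.     0.001 -1.   ]
```

View pics/side5.png

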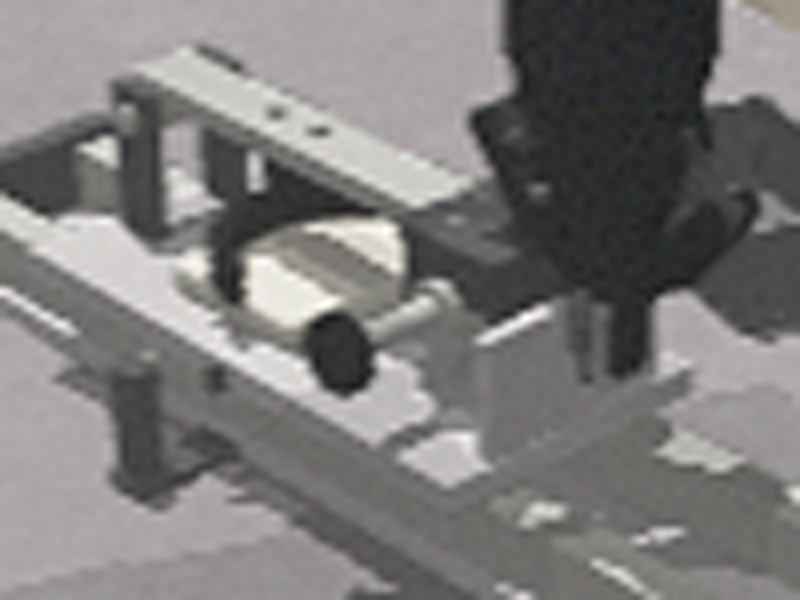

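Run:
```python
from h import *
c=cam('side')
P=lambda u,v,z: rail(plane(c,(u/8+190-.44,v/8+150-.44),z))
print('plate',P(478,342,110),'ptr',P(215,377,51),'knob',P(340,352,100),'post top', P(140,368,56))
for n,p in(('post',world(-91,90,56)),('posttip',world(-85,90,51)),('ptrgoal',world(-73,90,51)),('post base',world(-91,90,0))): print(n,((proj(c,p)-[190,150])*8).round())
```

```text
plate [-45.1 -59.1 110. ] ptr [-67.5  68.5  51. ] knob [-74.3 -16.6 100. ] post top [-89.3  87.4  56. ]
post [[129. 364.]]
posttip [[142. 369.]]
ptrgoal [[166. 359.]]
post base [[138. 485.]]
```

>>> {"api": "drive_tool", "payload": {
  "xyz": [
    [0,0.2,0],
    [0,0.2,0],
    [0,0.2,0],
    [0,0.2,0],
    [0,0.2,0],
    [0,0.2,0],
    [0,0,0],
    [0,0,0],
    [0,0,0],
    [0,0,0]
  ],
  "turn": [
    [0,0,0],
    [0,0,0],
    [0,0,0],
    [0,0,0],
    [0,0,0],
    [0,0,0],
    [0,0,0],
    [0,0,0],
    [0,0,0],
    [0,0,0]
  ]
}}

```text
time: 7.62
ee_pos: [567.5, -7.6, 53.4]
orientation: [-0.233, 3.132, -0.005]
contact_force: [1.7, -6.1, 0.2]
opening: 0.4
```

```bash
python3 -c "from h import *;st()"
```

```text
t 7.6167 tcp rail [  2.1 -69.7  53.4] F rail [ 0.8 -6.3  0.2] open 0.4 q [-0.11  0.2   1.54 -0.    1.4  -1.83]
tool y ang -0.07634443442981365 tilt z [ 0.001 -0.003 -1.   ]
```

>>> {"api": "drive_tool", "payload": {
  "xyz": [
    [0,0.1,0],
    [0,0.1,0],
    [0,0.1,0],
    [0,0.1,0],
    [0,0,0],
    [0,0,0],
    [0,0,0],
    [0,0,0],
    [0,0,0],
    [0,0,0]
  ],
  "turn": [
    [0,0,0],
    [0,0,0],
    [0,0,0],
    [0,0,0],
    [0,0,0],
    [0,0,0],
    [0,0,0],
    [0,0,0],
    [0,0,0],
    [0,0,0]
  ]
}}

```text
time: 8.45
ee_pos: [566.7, -2.1, 53.4]
orientation: [-0.235, 3.132, -0.0]
contact_force: [0.2, -3.9, 0.7]
opening: 0.1
```

Run:
```python
from h import *
st()
c=cam('side');a=c['img'][150:225,190:290]; cv2.imwrite('pics/side6.png',cv2.resize(a,None,fx=8,fy=8,interpolation=cv2.INTER_CUBIC))
```

```text
t 8.45 tcp rail [  2.1 -64.1  53.4] F rail [-0.4 -3.9  0.7] open 0.1 q [-0.1   0.2   1.54 -0.    1.4  -1.82]
tool y ang -0.03119841793520095 tilt z [ 0. -0. -1.]
```

View pics/side6.png

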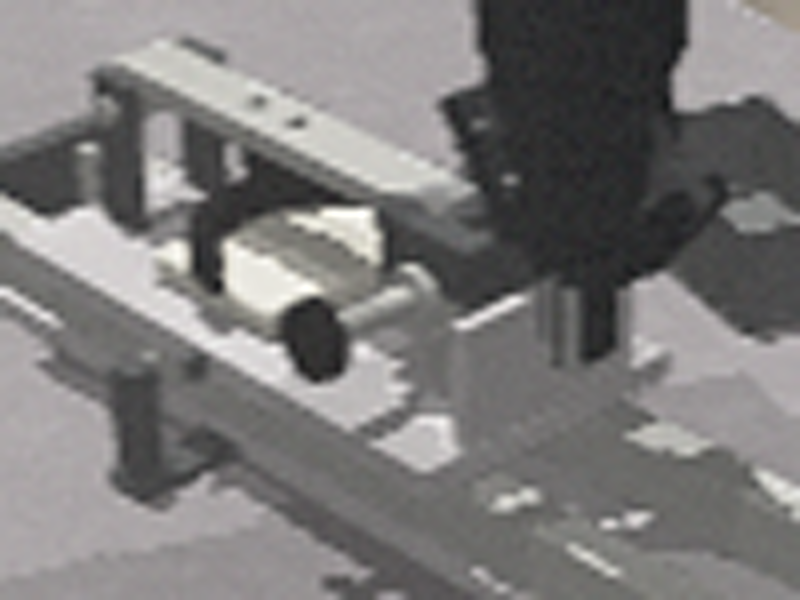

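>>> {"api": "drive_tool", "payload": {
  "xyz": [
    [0,0.1,0],
    [0,0.1,0],
    [0,0.1,0],
    [0,0,0],
    [0,0,0],
    [0,0,0],
    [0,0,0],
    [0,0,0],
    [0,0,0],
    [0,0,0]
  ],
  "turn": [
    [0,0,0],
    [0,0,0],
    [0,0,0],
    [0,0,0],
    [0,0,0],
    [0,0,0],
    [0,0,0],
    [0,0,0],
    [0,0,0],
    [0,0,0]
  ]
}}

```text
time: 9.33
ee_pos: [565.9, 1.3, 53.0]
orientation: [0.235, -3.132, -0.001]
contact_force: [0.3, 0.3, -0.3]
opening: 0.1
```

Run:
```python
from h import *
c=cam('side');st()
a=c['img'][150:225,190:290]; cv2.imwrite('pics/side7.png',cv2.resize(a,None,fx=8,fy=8,interpolation=cv2.INTER_CUBIC))
```

```text
t 9.3833 tcp rail [  1.9 -60.8  53.1] F rail [-0.8  0.1 -0.4] open 0.1 q [-0.1   0.2   1.55  0.    1.4  -1.82]
tool y ang -0.026486345951852286 tilt z [-0.  0. -1.]
```

View pics/side7.png

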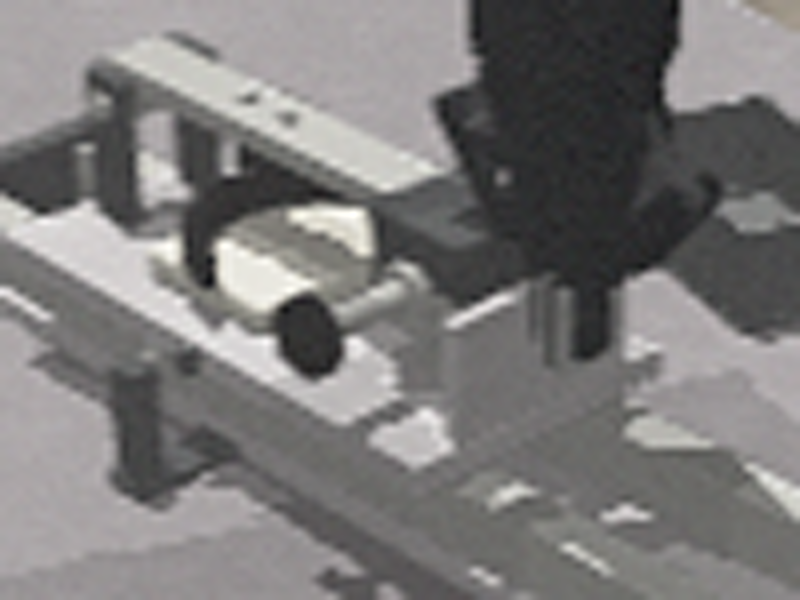

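Run:
```python
from h import *
c=cam('side')
P=lambda u,v,z: rail(plane(c,(u/8+190-.44,v/8+150-.44),z))
print('plate',P(447,326,110),'ptr',P(186,361,51),'knob',P(310,336,100))
for x in(-65,-73): print(((proj(c,[world(x,90,51),world(x,84,51)])-[190,150])*8).round())
```

```text
plate [-45.2 -42.7 110. ] ptr [-67.8  86.3  51. ] knob [-74.5   0.  100. ]
[[182. 352.]
 [192. 357.]]
[[166. 359.]
 [176. 364.]]
```

>>> {"api": "drive_tool", "payload": {
  "xyz": [
    [0,0.1,0],
    [0,0.1,0],
    [0,0,0],
    [0,0,0],
    [0,0,0],
    [0,0,0],
    [0,0,0],
    [0,0,0],
    [0,0,0],
    [0,0,0]
  ],
  "turn": [
    [0,0,0],
    [0,0,0],
    [0,0,0],
    [0,0,0],
    [0,0,0],
    [0,0,0],
    [0,0,0],
    [0,0,0],
    [0,0,0],
    [0,0,0]
  ]
}}

```text
time: 10.27
ee_pos: [565.8, 2.9, 53.2]
orientation: [-0.235, 3.133, -0.0]
contact_force: [-0.3, -2.8, 0.5]
opening: -0.4
```

Run:
```python
from h import *
c=cam('side');st()
a=c['img'][150:225,190:290]; cv2.imwrite('pics/side8.png',cv2.resize(a,None,fx=8,fy=8,interpolation=cv2.INTER_CUBIC))
```

```text
t 10.3167 tcp rail [  2.  -59.1  53.2] F rail [-0.4 -2.6 -0.9] open 0.2 q [-0.1   0.2   1.55 -0.    1.4  -1.82]
tool y ang -0.0329195344683626 tilt z [ 0. -0. -1.]
```

View pics/side8.png

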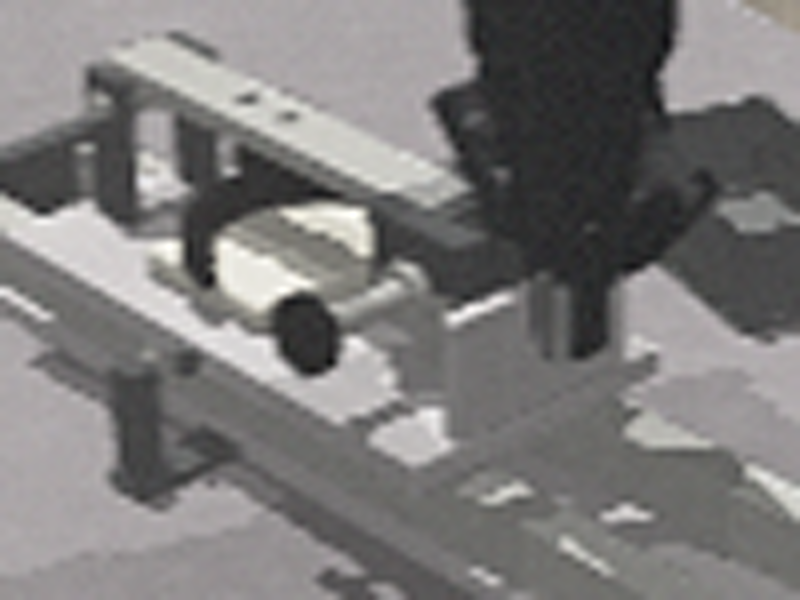

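>>> {"api": "drive_tool", "payload": {
  "xyz": [
    [0,-1.5,0],
    [0,0,-3],
    [0,0,-3],
    [0,0,-3],
    [1.7,0,0],
    [1.7,0,0],
    [1.7,0,0],
    [0,0,0],
    [0,0,0],
    [0,0,0]
  ],
  "turn": [
    [0,0,0],
    [0,0,0],
    [0,0,0],
    [0,0,0],
    [0,0,0],
    [0,0,0],
    [0,0,0],
    [0,0,0],
    [0,0,0],
    [0,0,0]
  ],
  "fingers": 170
}}

```text
time: 11.15
ee_pos: [518.2, -19.0, 143.4]
orientation: [-0.235, 3.132, 0.001]
contact_force: [0.2, 0.7, -0.1]
opening: 28.7
```

Run:
```python
from h import *
c=cam('side');st()
a=c['img'][120:225,180:300]; cv2.imwrite('pics/side9.png',cv2.resize(a,None,fx=5.7,fy=5.7,interpolation=cv2.INTER_CUBIC))
c=cam('top');a=c['img'][155:250,140:360]; cv2.imwrite('pics/top9.png',cv2.resize(a,None,fx=3.6,fy=3.6,interpolation=cv2.INTER_CUBIC))
```

```text
t 11.2 tcp rail [-48.3 -73.7 143.2] F rail [-0.6 -0.1 -0.4] open 28.4 q [-0.15  0.04  1.54  0.    1.57 -1.87]
tool y ang -0.012958793121867984 tilt z [ 0.001  0.001 -1.   ]
```

View pics/side9.png

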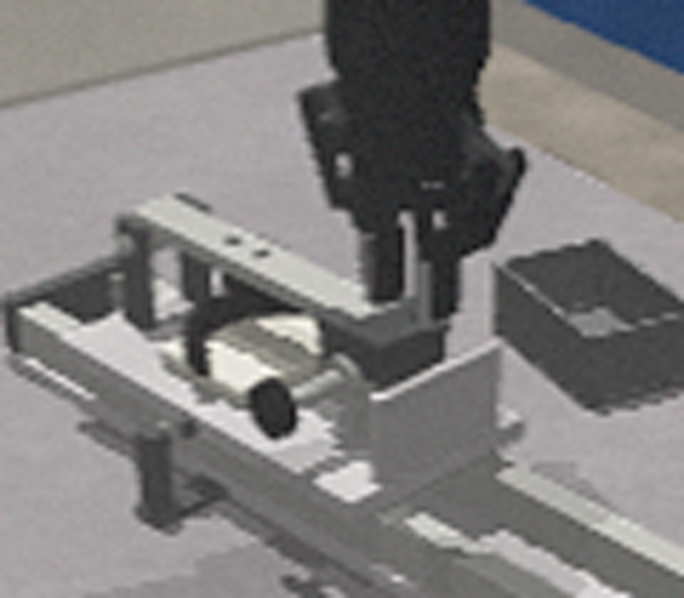

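View pics/top9.png

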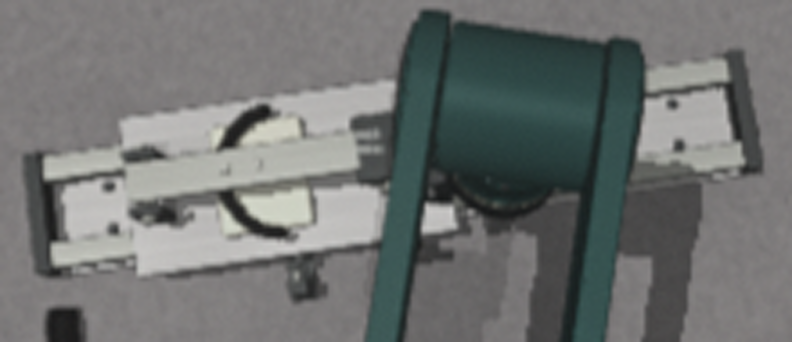

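```bash
python3 - <<'E'
from h import *
c=cam('side')
Z=lambda p:((proj(c,p)-[180,120])*5.7).round()
print('carton etc'); 
for z in(143,160,170,175,180): print(z,Z([world(-48.3,-74-14,z),world(-48.3,-74+14,z)]).tolist())
print('neck, latched', Z([world(-28,2.5,100),world(-47,2.5,100),world(-66,2.5,100),world(-76,2.5,100)]).tolist())
E
python3 - <<'E'
import cv2
a=cv2.imread('pics/side9.png')[120:460,220:540]; cv2.imwrite('pics/side9z.png',cv2.resize(a,None,fx=1.7,fy=1.7))
E
```

```text
carton etc
143 [[430.0, 377.0], [391.0, 357.0]]
160 [[430.0, 346.0], [391.0, 327.0]]
170 [[430.0, 327.0], [390.0, 308.0]]
175 [[430.0, 318.0], [390.0, 299.0]]
180 [[430.0, 309.0], [390.0, 290.0]]
neck, latched [[340.0, 376.0], [312.0, 388.0], [285.0, 401.0], [270.0, 407.0]]
```

View pics/side9z.png

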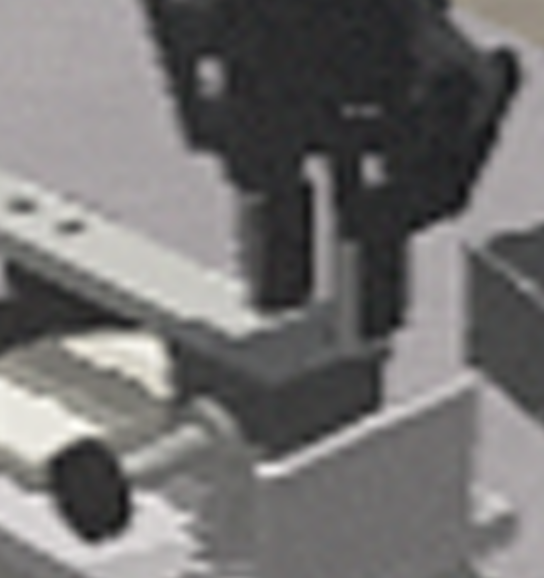

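>>> {"api": "drive_tool", "payload": {
  "xyz": [
    [0,2.5,0],
    [0,2.5,0],
    [0,2.6,0],
    [0,0,2],
    [0,0,2],
    [0,0,1.6],
    [0,0,0],
    [0,0,0],
    [0,0,0],
    [0,0,0]
  ],
  "turn": [
    [0,0,0],
    [0,0,0],
    [0,0,0],
    [0,0,0],
    [0,0,0],
    [0,0,0],
    [0,0,0],
    [0,0,0],
    [0,0,0],
    [0,0,0]
  ],
  "fingers": 170
}}

```text
time: 12.13
ee_pos: [507.6, 55.6, 88.8]
orientation: [-0.234, 3.13, -0.0]
contact_force: [-0.8, 0.5, 0.0]
opening: 28.2
```

Run:
```python
from h import *
c=cam('side');st()
a=c['img'][140:210,190:290]; cv2.imwrite('pics/side10.png',cv2.resize(a,None,fx=8,fy=8,interpolation=cv2.INTER_CUBIC))
Z=lambda p:((proj(c,p)-[190,140])*8).round()
x,y,z=rail(sense()['ee_pos'])
print(Z([world(x,y-14,z+30),world(x,y+14,z+30)]).tolist())
print('neck, latched', Z([world(-28,2.5,100),world(-47,2.5,100),world(-66,2.5,100),world(-76,2.5,100)]).tolist())
```

```text
t 12.1833 tcp rail [-47.8   1.8  88.8] F rail [0.8 0.2 0.1] open 28.4 q [-0.    0.05  1.64  0.    1.45 -1.72]
tool y ang -0.04294318850536172 tilt z [ 0.003  0.    -1.   ]
[[382.0, 355.0], [332.0, 329.0]]
neck, latched [[397.0, 368.0], [359.0, 385.0], [320.0, 402.0], [299.0, 411.0]]
```

View pics/side10.png

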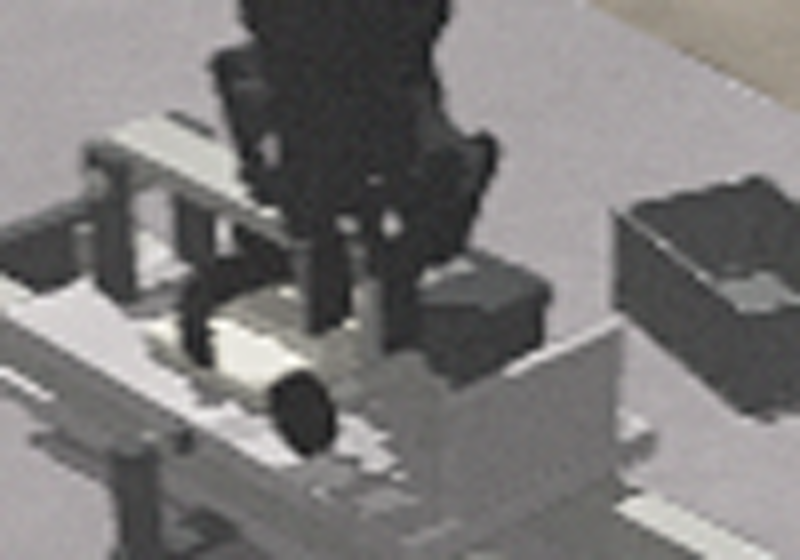

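>>> {"api": "drive_tool", "payload": {
  "xyz": [
    [0,0,0.5],
    [0,0,0.5],
    [0,0,0.5],
    [0,0,0.5],
    [0,0,0.5],
    [0,0,0.5],
    [0,0,0.5],
    [0,0,0.4],
    [0,0,0],
    [0,0,0]
  ],
  "turn": [
    [0,0,0],
    [0,0,0],
    [0,0,0],
    [0,0,0],
    [0,0,0],
    [0,0,0],
    [0,0,0],
    [0,0,0],
    [0,0,0],
    [0,0,0]
  ]
}}

```text
time: 13.02
ee_pos: [506.1, 55.7, 47.8]
orientation: [0.235, -3.132, -0.0]
contact_force: [0.2, 0.1, -0.1]
opening: 28.4
```

Run:
```python
from h import *
c=cam('side');st()
a=c['img'][140:210,190:290]; cv2.imwrite('pics/side11.png',cv2.resize(a,None,fx=8,fy=8,interpolation=cv2.INTER_CUBIC))
```

```text
t 13.0667 tcp rail [-48.9   2.1  48.2] F rail [-0.4  0.1 -0.3] open 28.6 q [-0.    0.08  1.69  0.    1.37 -1.72]
tool y ang -0.029881127252025408 tilt z [ 0.  0. -1.]
```

View pics/side11.png

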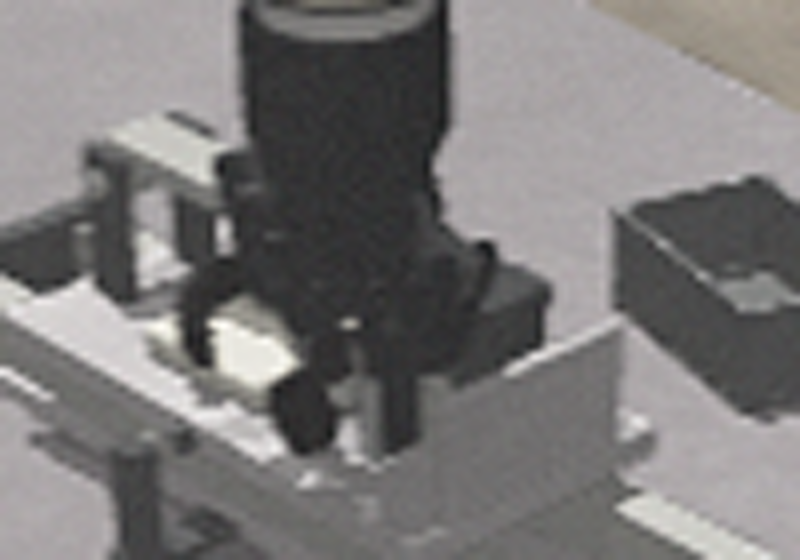

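>>> {"api": "drive_tool", "payload": {
  "xyz": [
    [0,0,0],
    [0,0,0],
    [0,0,0],
    [0,0,0],
    [0,0,0],
    [0,0,0],
    [0,0,0],
    [0,0,0],
    [0,0,0],
    [0,0,0]
  ],
  "turn": [
    [0,0,0],
    [0,0,0],
    [0,0,0],
    [0,0,0],
    [0,0,0],
    [0,0,0],
    [0,0,0],
    [0,0,0],
    [0,0,0],
    [0,0,0]
  ],
  "fingers": 255,
  "squeeze": 40
}}

```text
time: 13.9
ee_pos: [506.5, 56.4, 48.6]
orientation: [-0.235, 3.132, 0.002]
contact_force: [-0.8, 4.6, 3.2]
opening: 10.7
```

Run:
```python
from h import *
c=cam('side');st()
a=c['img'][140:210,190:290]; cv2.imwrite('pics/side12.png',cv2.resize(a,None,fx=8,fy=8,interpolation=cv2.INTER_CUBIC))
```

```text
t 13.95 tcp rail [-48.7   2.7  48.6] F rail [-0.6  4.8  3.2] open 10.5 q [-0.    0.08  1.69  0.    1.37 -1.72]
tool y ang -0.01321718186045473 tilt z [ 0.001  0.001 -1.   ]
```

View pics/side12.png

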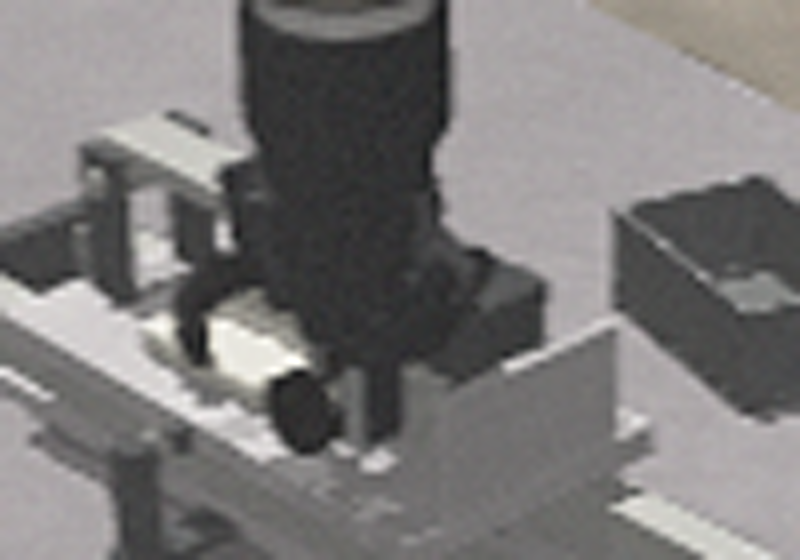

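```bash
python3 - <<'E'
import cv2,numpy as np
ims=[cv2.imread(f'pics/side{i}.png') for i in (10,11,12)]
# subpixel shift of plate & post region between zooms
def sh(a,b,box):
    x0,x1,y0,y1=box
    f=lambda i: cv2.cvtColor(i[y0:y1,x0:x1],cv2.COLOR_BGR2GRAY).astype(np.float32)
    return cv2.phaseCorrelate(f(a),f(b),cv2.createHanningWindow((x1-x0,y1-y0),cv2.CV_32F))
for n,b in(('plate',(430,660,310,500)),('hinge',(60,240,100,300)),('post',(90,200,440,560)),('bin',(600,800,170,430))):
    print(n,sh(ims[0],ims[1],b),sh(ims[1],ims[2],b))
E
python3 - <<'E'
from h import *
c=cam('side')
for p in (world(-45,-45,110),world(-45,-43,110)): print(proj(c,p)*8)
a=c['img'][185:215,195:225]; cv2.imwrite('pics/ptr12.png',cv2.resize(a,None,fx=18,fy=18,interpolation=cv2.INTER_NEAREST))
E
```

```text
plate ((0.027310701172254426, -0.02506901142908191), 0.6247161289056142) ((0.029128109075969633, -0.0789703437764615), 0.4146139469411638)
hinge ((0.024029874240255822, -0.00012986383187296724), 0.7522604914771186) ((-0.008901805309022848, 0.16664745197792286), 0.5268726712332832)
post ((0.12907524214596577, 0.12554449832049386), 0.6335105991363525) ((-0.03247336966506964, 0.11399401353284588), 0.7080581890212165)
bin ((0.06514205147520613, -0.04292420325620583), 0.7310813988579644) ((0.05245464155808577, -0.0038582091790715367), 0.6944036593967013)
[[1968.21094749 1524.54484523]]
[[1964.47813084 1522.60036104]]
```

View pics/ptr12.png

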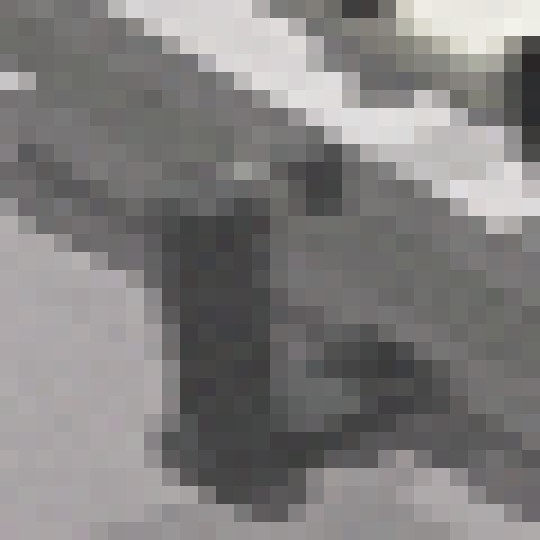

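Run:
```python
from h import *
c=cam('side')
Z=lambda p:((proj(c,p)+.5-[195,185])*18).round()
for y in(86,88,90):
  print(y,'post corners top',Z([world(x,y+d,56) for x in(-98,-84) for d in(-8,8)]).tolist(),'base',Z([world(x,y+d,0) for x in(-98,) for d in(-8,8)]).tolist(),'ptr',Z([world(-66,y,51),world(-73,y,51)]).tolist())
```

```text
86 post corners top [[219.0, 236.0], [163.0, 203.0], [284.0, 208.0], [227.0, 175.0]] base [[240.0, 512.0], [185.0, 477.0]] ptr [[339.0, 180.0], [307.0, 194.0]]
88 post corners top [[212.0, 232.0], [156.0, 199.0], [277.0, 204.0], [220.0, 171.0]] base [[233.0, 507.0], [178.0, 472.0]] ptr [[332.0, 176.0], [300.0, 190.0]]
90 post corners top [[205.0, 228.0], [149.0, 194.0], [270.0, 200.0], [213.0, 167.0]] base [[227.0, 503.0], [171.0, 468.0]] ptr [[325.0, 172.0], [293.0, 186.0]]
```

>>> {"api": "drive_tool", "payload": {
  "xyz": [
    [0,0.05,0],
    [0,0.05,0],
    [0,0,0],
    [0,0,0],
    [0,0,0],
    [0,0,0],
    [0,0,0],
    [0,0,0],
    [0,0,0],
    [0,0,0]
  ],
  "turn": [
    [0,0,0],
    [0,0,0],
    [0,0,0],
    [0,0,0],
    [0,0,0],
    [0,0,0],
    [0,0,0],
    [0,0,0],
    [0,0,0],
    [0,0,0]
  ]
}}

```text
time: 14.88
ee_pos: [506.5, 56.4, 48.6]
orientation: [-0.234, 3.132, -0.001]
contact_force: [-0.1, 2.5, 5.1]
opening: 10.7
```

Run:
```python
from h import *
st()
```

```text
t 14.8833 tcp rail [-48.7   2.7  48.6] F rail [0.3 2.5 5.1] open 10.7 q [-0.    0.08  1.69 -0.    1.37 -1.72]
tool y ang -0.03819563113387403 tilt z [ 0.001 -0.    -1.   ]
```

>>> {"api": "drive_tool", "payload": {
  "xyz": [
    [0,0.05,-0.05],
    [0,0.05,-0.05],
    [0,0,-0.05],
    [0,0,0],
    [0,0,0],
    [0,0,0],
    [0,0,0],
    [0,0,0],
    [0,0,0],
    [0,0,0]
  ],
  "turn": [
    [0,0,0],
    [0,0,0],
    [0,0,0],
    [0,0,0],
    [0,0,0],
    [0,0,0],
    [0,0,0],
    [0,0,0],
    [0,0,0],
    [0,0,0]
  ]
}}

```text
time: 15.72
ee_pos: [505.8, 57.7, 49.4]
orientation: [0.235, -3.132, -0.0]
contact_force: [3.5, -0.5, -4.4]
opening: 10.8
```

Run:
```python
from h import *
st()
```

```text
t 15.7167 tcp rail [-49.2   4.1  49.4] F rail [ 3.4 -1.  -4.4] open 10.8 q [ 0.    0.08  1.69 -0.    1.38 -1.72]
tool y ang -0.02813196429244158 tilt z [-0. -0. -1.]
```

>>> {"api": "drive_tool", "payload": {
  "xyz": [
    [0.2,0,0.05],
    [0.25,0,0],
    [0.25,0,0],
    [0.25,0,0],
    [0.25,0,0],
    [0.25,0,0],
    [0.25,0,0],
    [0.25,0,0],
    [0.25,0,0],
    [0,0,0]
  ],
  "turn": [
    [0,0,0],
    [0,0,0],
    [0,0,0],
    [0,0,0],
    [0,0,0],
    [0,0,0],
    [0,0,0],
    [0,0,0],
    [0,0,0],
    [0,0,0]
  ]
}}

```text
time: 16.55
ee_pos: [486.2, 54.6, 50.3]
orientation: [-0.234, 3.127, 0.0]
contact_force: [9.1, 0.7, -5.0]
opening: 10.7
```

Run:
```python
from h import *
c=cam('side');st()
a=c['img'][140:210,190:290]; cv2.imwrite('pics/side13.png',cv2.resize(a,None,fx=8,fy=8,interpolation=cv2.INTER_CUBIC))
```

```text
t 16.6 tcp rail [-68.8   4.   50.4] F rail [ 9.3 -0.8 -5.1] open 10.7 q [-0.    0.03  1.74  0.    1.37 -1.72]
tool y ang -0.030255723857692374 tilt z [ 0.006  0.001 -1.   ]
```

View pics/side13.png

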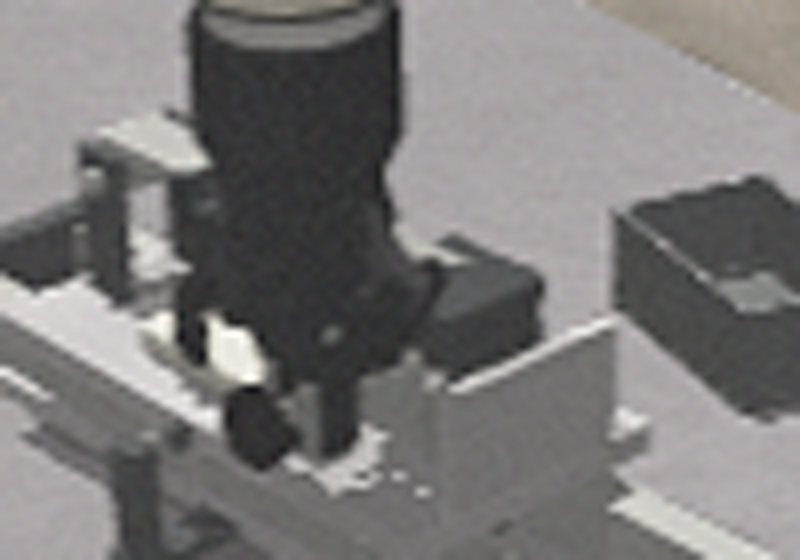

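>>> {"api": "drive_tool", "payload": {
  "xyz": [
    [0.1,0,0.05],
    [0.1,0,0.05],
    [0.1,0,0],
    [0.1,0,0],
    [0,0,0],
    [0,0,0],
    [0,0,0],
    [0,0,0],
    [0,0,0],
    [0,0,0]
  ],
  "turn": [
    [0,0,0],
    [0,0,0],
    [0,0,0],
    [0,0,0],
    [0,0,0],
    [0,0,0],
    [0,0,0],
    [0,0,0],
    [0,0,0],
    [0,0,0]
  ]
}}

```text
time: 17.43
ee_pos: [484.8, 54.4, 50.4]
orientation: [-0.234, 3.121, 0.001]
contact_force: [12.4, 1.8, -3.7]
opening: 10.6
```

Run:
```python
from h import *
c=cam('side');st()
a=c['img'][140:210,190:290]; cv2.imwrite('pics/side14.png',cv2.resize(a,None,fx=8,fy=8,interpolation=cv2.INTER_CUBIC))
```

```text
t 17.4833 tcp rail [-70.3   4.   50.4] F rail [13.1 -1.  -4.6] open 10.9 q [-0.01  0.02  1.74  0.    1.36 -1.73]
tool y ang -0.029146740522776327 tilt z [ 0.011  0.001 -1.   ]
```

View pics/side14.png

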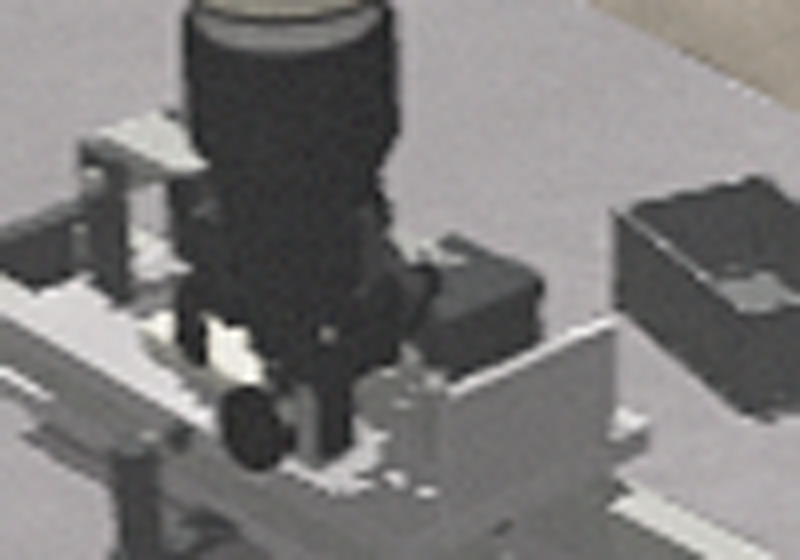

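>>> {"api": "drive_tool", "payload": {
  "xyz": [
    [0,-0.02,-0.4],
    [0,-0.02,-0.4],
    [0,0,-0.4],
    [0,0,-0.4],
    [0,0.02,-0.4],
    [0,0.02,-0.4],
    [0,0.04,-0.4],
    [0,0.05,-0.4],
    [0,0,0],
    [0,0,0]
  ],
  "turn": [
    [0,0,0],
    [0,0,0],
    [0,0,0],
    [0,0,0],
    [0,0,0],
    [0,0,0],
    [0,0,0],
    [0,0,0],
    [0,0,0],
    [0,0,0]
  ]
}}

```text
time: 18.32
ee_pos: [484.6, 55.2, 82.5]
orientation: [-0.234, 3.121, 0.0]
contact_force: [14.3, 1.6, -5.6]
opening: 10.2
```

Run:
```python
from h import *
c=cam('side');st()
a=c['img'][140:210,190:290]; cv2.imwrite('pics/side15.png',cv2.resize(a,None,fx=8,fy=8,interpolation=cv2.INTER_CUBIC))
```

```text
t 18.3667 tcp rail [-70.5   4.8  82.4] F rail [13.4 -0.7 -4.9] open 10.9 q [-0.   -0.01  1.71  0.    1.43 -1.72]
tool y ang -0.014372518757596708 tilt z [ 0.012  0.001 -1.   ]
```

View pics/side15.png

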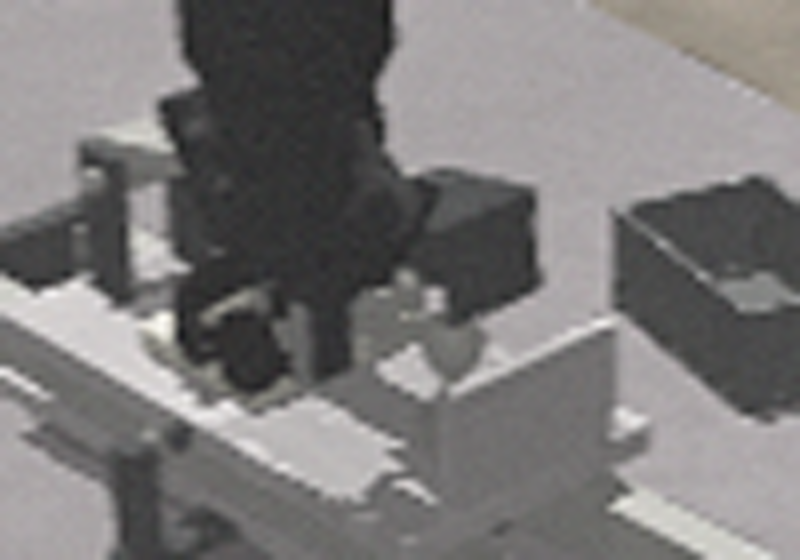

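>>> {"api": "drive_tool", "payload": {
  "xyz": [
    [0,0.05,-0.4],
    [0,0.06,-0.4],
    [0,0.07,-0.4],
    [0,0.08,-0.4],
    [0,0.08,-0.4],
    [0,0.08,-0.4],
    [0,0.08,-0.35],
    [0,0,0],
    [0,0,0],
    [0,0,0]
  ],
  "turn": [
    [0,0,0],
    [0,0,0],
    [0,0,0],
    [0,0,0],
    [0,0,0],
    [0,0,0],
    [0,0,0],
    [0,0,0],
    [0,0,0],
    [0,0,0]
  ]
}}

```text
time: 19.2
ee_pos: [483.8, 60.2, 109.8]
orientation: [-0.234, 3.121, 0.001]
contact_force: [14.1, 1.6, -4.2]
opening: 10.5
```

Run:
```python
from h import *
c=cam('side');st()
a=c['img'][130:215,190:290]; cv2.imwrite('pics/side16.png',cv2.resize(a,None,fx=7,fy=7,interpolation=cv2.INTER_CUBIC))
a=c['img'][185:215,195:225]; cv2.imwrite('pics/ptr16.png',cv2.resize(a,None,fx=18,fy=18,interpolation=cv2.INTER_NEAREST))
c=cam('top');a=c['img'][155:250,140:360]; cv2.imwrite('pics/top16.png',cv2.resize(a,None,fx=3.6,fy=3.6,interpolation=cv2.INTER_CUBIC))
```

```text
t 19.25 tcp rail [-70.5   9.9 109.7] F rail [14.1 -0.1 -5.1] open 10.7 q [ 0.01 -0.02  1.67  0.    1.49 -1.71]
tool y ang -0.011803051951616794 tilt z [ 0.012  0.001 -1.   ]
```

View pics/side16.png

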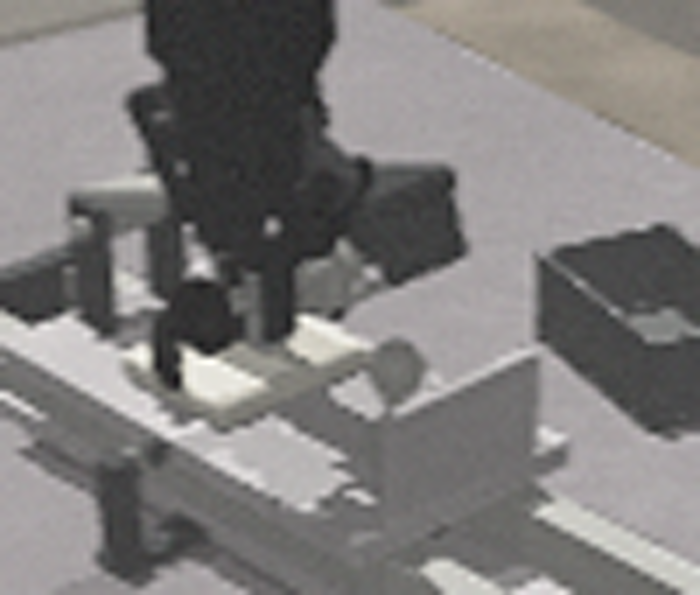

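View pics/ptr16.png

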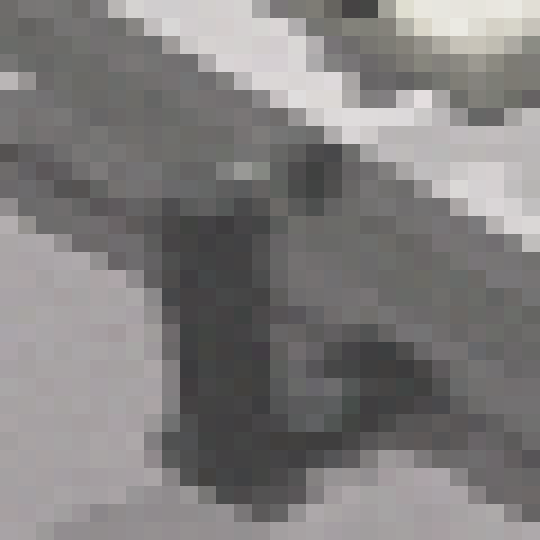

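View pics/top16.png

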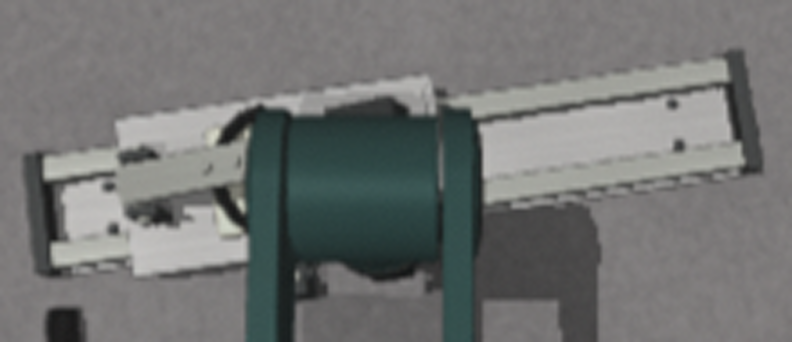

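Run:
```python
from h import *
c=cam('side')
o,d=ray(c,(205/7+190-.43,315/7+130-.43)); # head centre, on the plane rail x=-93
n=np.r_[ex,0]; s=((np.r_[C,0]-o)@n-93)/(d@n); print('head',rail(o+s*d))
c=cam('side'); st()
hand_in()
```

```text
head [-93.   16.8 156.4]
t 19.4 tcp rail [-70.5   9.9 109.7] F rail [13.8 -0.8 -4.1] open 10.6 q [ 0.01 -0.02  1.67  0.    1.49 -1.71]
tool y ang -0.01172879252150949 tilt z [ 0.012  0.001 -1.   ]
the job is handed in; nothing more can be done
```

The carrier is in the station detent, and the arm is holding the clamp bar's coupler end about 60 mm above its latched height. I handed the job in at 19.4 s; `hand_in()` gives no verdict.

**What I did:**
- **Carrier:** I pushed it about 95 mm along the rail with the shut fingers. The push force rose to 6.3 N, fell to 3.9 N, then to zero as the detent drew it in.
- **Latch:** I straddled and gripped the knob neck, then pulled the latch out about 22 mm to its stop. The pull levelled at 13–14 N, above the 9.5 N spring.
- **Lift:** I raised the coupler end along the hinge's arc and held it there.

**Last checks:**
- **Pointer and post:** the images put the pointer at about rail y 87–88 mm and the post at about 88 mm, so they agree within 1–2 mm. The force on the tool along the rail was about 0.
- **Lift height:** the reported tool height rose about 60.5 mm from its unloaded latched reading. A rougher camera fix on the knob head gave 56 mm, and put it about 7 mm farther along the rail than the arm's own pose suggests.
- **Grip:** the fingers are still closed on the neck, with 10.6 mm opening.
- **Bystanders:** nothing was near the jar, screwdriver or carton. The bin looked unmoved in the last side view; I did not measure any of them at the end.

**What disagreed:** in the images the fingertips are about 30 mm higher than the reported tool position. My first push attempt therefore passed over the push plate without touching it. I allowed for the 30 mm from then on.

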